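# Swing the filling nozzle upright against the guide rail

## Task

The filling nozzle lies on the green mat. Pick it up (its blue block is made for gripping) and, with the gripper kept pointing down, push the nozzle against the steel bar of the guide rail so that it swings round in your fingers until it hangs upright, foot down and spout up. Then stand it, still in your grip until it is down, with its foot on the blue disc of the steel drip plate and let go, leaving the jars, the lid and the gear where they are.

Things in the scene. Friction and masses are not known exactly. Their poses are not given: they have to be found in the camera images.
- nozzle: Filling nozzle, loose, 140 mm long, 200 to 330 g. Its x axis runs from foot to spout; origin: centre of the foot's underside. Along x: 0-10 mm white square foot 50 x 50 mm; 10-80 mm steel tube, diameter 24 mm; 80-125 mm blue block 28 x 28 mm; 125-140 mm steel spout, diameter 18 mm. Starts lying on the mat, spout end 5 degrees lower, foot pointing away from the robot within 50 degrees either side.
- nozzle_grip (a point): Centre of the nozzle's blue block, 102 mm from the foot's underside: grasp here, on its two upright flats 28 mm apart. The centre of mass is some 15 mm from here towards the foot: in a firm grip (about 40 N) gravity does not swing the nozzle; a push of several newtons on tube or foot does, about the line between the fingers, and a soft grip (6 N) lets it settle.
- mat: Green mat under the nozzle, fixed, 270 x 330 x 3 mm. Origin: centre of its underside. The lid and the gear lie on it beside the nozzle, their edges at least 55 mm from its axis; a jar stands on the bench beyond its far end.
- rail: Guide rail, fixed: a round steel bar 12 mm in diameter and 220 mm long on two round posts 200 mm apart (12 mm thick, black clamps of 22 mm where they meet the bar), open beneath. Origin on the bench under the bar's middle. Its y axis runs along the bar; its x axis is horizontal, square to the bar, and points away from the robot's side.
- rail_mid (a point): Middle of the rail's bar, on the bar's centre line, 95 mm above the bench (bar underside 89 mm above the bench).
- plate: Drip plate, fixed: a stainless slab 260 x 140 x 20 mm. Origin: centre of its underside, on the bench; x along its length.
- disc (a point): Centre of the flat blue disc, 96 mm in diameter, on the middle of the drip plate's top face, 20 mm above the bench. z up.
- jar_a: Bystander, loose: closed hexagonal glass jar of honey with a gold lid, 72 mm across, 92 mm tall, 380 g. Origin: centre of its underside. On the drip plate, about 88 mm from the disc centre, on the end nearer the robot.
- jar_b: Bystander, loose: closed hexagonal glass jar of honey with a gold lid, 72 mm across, 92 mm tall, 380 g. Origin: centre of its underside. On the drip plate, about 88 mm from the disc centre, on the end farther from the robot.
- jar_c: Bystander, loose: closed hexagonal glass jar of honey with a gold lid, 72 mm across, 92 mm tall, 380 g. Origin: centre of its underside. Behind the rail, about 105 mm beyond the bar.
- jar_d: Bystander, loose: closed hexagonal glass jar of honey with a gold lid, 72 mm across, 92 mm tall, 380 g. Origin: centre of its underside. Behind the rail, about 105 mm beyond the bar.
- jar_e: Bystander, loose: closed hexagonal glass jar of honey with a gold lid, 72 mm across, 92 mm tall, 380 g. Origin: centre of its underside. On the bench just off the far end of the mat, beyond the nozzle's foot.
- lid: Bystander, loose: gold jar lid, 66 mm in diameter, 14 mm high, lying on the mat. Origin: centre of its underside.
- gear: Bystander, loose: white plastic pump gear, 70 mm in diameter, 25 mm high, lying flat on the mat. Origin: centre of its underside.
Not all that is in view belongs to the job. Leave any pink look-alike of the nozzle alone.

How it is judged (in metres and radians):
On the way, in this order (a step that is already met when the one before it is completed fails the run):
1. the held nozzle, half swung (23 to 69 degrees from upright), is being pushed against the guide rail with the gripper pointing down (contact force between nozzle and the fingers above 1 N and contact force between nozzle and rail above 0.5 N and angle between nozzle's own x axis and vertical between 0.4 and 1.2 rad and angle between the grasp point's own z axis and vertical above 2.5 rad), for 0.1 s.
2. the nozzle is held upright (within 20 degrees), spout up, clear of the bench, with the gripper still pointing down (within 35 degrees) (contact force between nozzle and the fingers above 1 N and angle between nozzle's own x axis and vertical below 0.35 rad and height (world z) of nozzle above 0.03 m and angle between the grasp point's own z axis and vertical above 2.5 rad), for 0.2 s.
3. the nozzle stands with its foot down on the blue disc while still held (contact force between nozzle and the fingers above 1 N and contact force between nozzle and plate above 0.3 N and angle between nozzle's own x axis and vertical below 0.2 rad and horizontal distance between nozzle and disc below 0.018 m and z of nozzle in the frame of disc below 0.008 m), for 0.1 s.
At the end, for the whole second after the job is handed in: The nozzle stands by itself, released and at rest, upright within 5 degrees with the spout up, its foot flat on the drip plate (height within 4 mm) and centred within 18 mm of the middle of the blue disc; no bystander has been moved more than 30 mm or tipped (horizontal distance between nozzle and disc below 0.018 m and z of nozzle in the frame of disc between -0.004 and 0.004 m and angle between nozzle's own x axis and vertical below 0.08 rad and linear speed of nozzle below 0.02 m/s and contact force between nozzle and plate above 0.3 N); the robot touches nothing.
It fails at once if a jar, the lid or the gear is moved more than 30 mm or tipped over (distance of any of jar_a, jar_b, jar_c, jar_d, jar_e, lid, gear from where it was at the start of the episode above 0.03 m or angle between any of jar_a, jar_b, jar_c, jar_d, jar_e, lid, gear's own z axis and vertical above 0.4 rad).
It also fails if it takes over 64 s, if anything falls off the work surface, if the arm or the gripper's body presses on something with over 40 N, if the wrist force passes 120 N, or if a joint passes its speed limit or range.

## Robot

A 6-joint arm with a two-finger parallel gripper is mounted at the origin on the work surface. World frame = base frame: x ahead of the robot, y to its left, z up, the work surface at z = 0. Lengths are in m, angles in degrees, forces in N, time in s.
With the tool pointing down it reaches from about 0.4 to 0.825 m from the base axis. Payload 7 kg.
Tool frame: the origin (TCP) lies on the centre line of the jaws, within the pads' length; the fingertips stand 19 mm ahead of it and the grasp point (between the pads) is the TCP (r.tip_extent is the distance from the TCP to the fingertips, in m); z points along the fingers, y is the line along which they close (so a half turn about z gives the same grasp; the last joint's range is limited). The gripper opens to 88 mm and grips with 3 to 60 N. Pads are 19 mm wide; open, the fingers measure 130 mm over their backs; the gripper's body (78 mm by 193 mm) begins 47 mm behind the grasp point.
Start: joints at [92.882, 20.546, 0.682, 0, -70.136, -16.507], TCP at [0.159, 0.656, 0.22] pointing down, gripper open.
Joint ranges: [-176.03, 176.03], [-82.01, 121.73], [-58.28, 71.71], [-173.87, 95.51], [-174.79, -0.11], [-173.66, 173.66]. Speed limits (degrees/s): [136.94, 136.94, 172.46, 180, 180, 180].

## Interface

Orientations are given as [roll, pitch, yaw] about the fixed x, y, z axes, in that order (R = Rz(yaw) Ry(pitch) Rx(roll)).
In Python, from plant import r gives the robot as it stands. The module is installed in compiled form; this text tells all that it offers.
- The arm moves only by the tool jog_arm, never from a script. Its argument "deltas" is a list that holds one entry, the list of rows, each a list of 5 numbers: the opening, from -1 (shut) to 1 (fully open), then the shift along the world's x, y, z in cm, then the turn about the world's z in rad. In form: [[[claw, dx, dy, dz, turn], ...]]. A call has 1 to 8 rows; each row shifts and turns the commanded pose from where the row before left it; what a row does not reach is not made up. A row lasts 1/8 s, in which the tool goes at most 62.5 mm and 10.7 degrees, less where a joint would pass 70% of its speed; a pose out of reach is approached as far as the arm can. A call with a gripper value outside its range is refused whole. The fingers move at their own pace and stop on an object; "force" is the grip in N (left out, the last holds). Time passes only in rows, so rows that do not move let the fingers close. It gives the time, the measured TCP pose, the force, the opening and the grip force at its end, in the units of the state.
- r.get_state(): the state, without advancing time (a new reading comes with each control period).
- r.capture(name): name is "scene" or "top" or "wrist"; returns the picture (384x512x3 uint8, blue, green, red); there is no depth.
- r.camera_info(name): a dict with "fx", "fy", "cx", "cy" (pixels), "k1" (the pictures are not rectified: a ray, as slopes to the right and down, at radius r is drawn at 1 + k1 r^2 times it, then the intrinsics apply), "view" (4x4, takes a point from world to camera coordinates). Camera axes: x right, y up, looking along -z (the intrinsics and any distortion apply to the point x, -y, -z); pixel columns grow to the right and rows downward; lengths in m; the calibration is good to about 2 mm. A picture is of the moment at which its call begins: read the wrist's pose just before it. camera_info takes no time and is no camera call; for the wrist camera it gives the pose at the moment of the call.
- r.close_job(): hands the job in; it is judged then, once.
The state is a dict: "time_s": time; "joints": joint angles; "qd": joint speeds; "joint_torque": joint torques, N m; "tcp_pos": TCP position; "eef_rot": TCP orientation; "contact_force": force on the tool from outside, world axes, zero at the start; "moment": the same for the moment, N m; "gripper_width": finger opening in m; "gripper_force": force on a finger pad.
Only numpy, scipy, OpenCV 4.12 (cv2) and the standard library are available. Lean on these libraries where they do the work, as an engineer would, in place of code of your own. Each camera call takes 0.05 s, during which the arm holds its last target. There are 200 camera calls.

## Working session

There is one attempt and no reset: what is moved stays moved. The work goes in short steps, Python scripts to look and compute and a tool call to move; the robot and the scene stay as the last step left them, time stands still between calls to the robot, and variables do not carry over. Pictures are saved under pics/ and viewed, at most 10 in all, crops included, and the job is handed in when it is done.

Besides the shell and the picture viewer there is one more tool, called after ">>>" by a JSON object that holds its "fn" and its "kwargs". jog_arm: Moves the arm, as the interface text tells. Its arguments: {"type":"object","properties":{"deltas":{"type":"array"},"force":{"type":"number"}},"required":["deltas"]}

```bash
mkdir -p pics
python3 - <<'E'
from plant import r
import cv2
s=r.get_state();print(s)
for n in("scene","top"):
    cv2.imwrite(f"pics/{n}0.png",r.capture(n));print(n,r.camera_info(n))
E
```

```text
{'time_s': 0.0, 'joints': array([ 9.28840262e+01,  2.05894620e+01,  6.32979110e-01, -2.08368785e-02,
       -7.01340464e+01, -1.65092195e+01]), 'qd': array([ 0.09269935, -0.06383508,  0.07200276,  0.01522355, -0.07461976,
        0.01845207]), 'joint_torque': array([ 7.39320203e-04, -5.82710016e+01,  2.93051237e+01,  6.99691191e+00,
        6.98405929e-03, -1.50035248e-04]), 'tcp_pos': array([0.15888765, 0.65551987, 0.21943666]), 'eef_rot': array([ 1.79907636e+02, -6.94777334e-03, -1.36322840e+01]), 'contact_force': array([ 0.45981349, -0.39371012,  0.07618854]), 'moment': array([-0.02495396, -0.00450551,  0.02538302]), 'gripper_force': 0.0, 'gripper_width': 0.08761358253194333}
scene {'fx': 354.73919667256007, 'fy': 354.73919667256007, 'cx': 246.83441043306925, 'cy': 192.21866745087965, 'k1': -0.004326126259539245, 'view': array([[-0.74128679,  0.6711327 ,  0.00864825,  0.43787129],
       [-0.44255503, -0.49842182,  0.74546679,  0.09158708],
       [ 0.50461762,  0.54877736,  0.66648666, -1.31785585],
       [ 0.        ,  0.        ,  0.        ,  1.        ]])}
top {'fx': 417.3964392909819, 'fy': 417.3964392909819, 'cx': 251.50732425819865, 'cy': 190.5236684088057, 'k1': -0.15171845573890744, 'view': array([[ 0.01824986, -0.99978469, -0.00987526, -0.11379781],
       [ 0.99222663,  0.01689409,  0.12329193, -0.46733996],
       [-0.12309855, -0.01204856,  0.99232131, -1.60121703],
       [ 0.        ,  0.        ,  0.        ,  1.        ]])}
```

View pics/scene0.png

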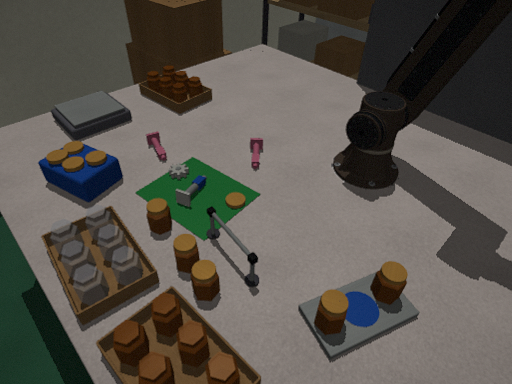

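View pics/top0.png

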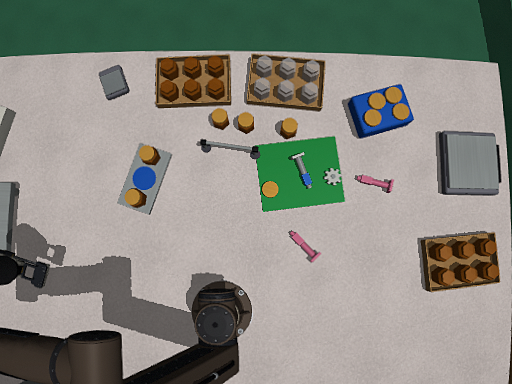

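Scene: nozzle on the mat, foot at about (187,196) and block at about (199,183). Top: foot (297,158), block (307,180); rail bar runs (205,146)–(256,152), disc centre (144,178). I'll zoom in.

```bash
cat > h.py <<'E'
import numpy as np, cv2
def ray(ci,u,v):
    K=np.array([[ci['fx'],0,ci['cx']],[0,ci['fy'],ci['cy']],[0,0,1]])
    p=cv2.undistortPoints(np.array([[[u,v]]],float),K,np.array([ci['k1'],0,0,0.]))[0,0]
    V=np.array(ci['view']);R=V[:3,:3]
    return -R.T@V[:3,3], R.T@np.array([p[0],-p[1],-1.])
def at(ci,u,v,z):
    o,d=ray(ci,u,v); return o+d*(z-o[2])/d[2]
def proj(ci,P):
    V=np.array(ci['view']);c=V[:3,:3]@np.array(P,float)+V[:3,3]
    x,y=c[0]/-c[2],-c[1]/-c[2];q=1+ci['k1']*(x*x+y*y)
    return np.array([ci['cx']+ci['fx']*x*q,ci['cy']+ci['fy']*y*q])
E
python3 - <<'E'
import cv2,numpy as np
from plant import r
from h import *
t=cv2.imread("pics/top0.png");s=cv2.imread("pics/scene0.png")
a=cv2.resize(t[105:215,190:350],None,fx=5,fy=5,interpolation=cv2.INTER_CUBIC)
cv2.imwrite("pics/c1.png",a)
ct=r.camera_info("top");cs=r.camera_info("scene")
def blob(im,x0,y0,x1,y1,f):
    m=np.zeros(im.shape[:2],bool);m[y0:y1,x0:x1]=f(im[y0:y1,x0:x1].astype(int));ys,xs=np.nonzero(m);return xs.mean(),ys.mean(),len(xs)
blue=lambda i:(i[...,0]>i[...,2]+60)&(i[...,0]>i[...,1]+30)
for n,im,ci,bx in(("top",t,ct,[(125,160,165,195,.02),(295,160,320,195,.017)]),("scene",s,cs,[(335,285,385,330,.02),(185,172,210,200,.017)])):
    for *b,z in bx:
        u,v,k=blob(im,*b,blue);print(n,u,v,k,at(ci,u,v,z))
print("bar",[at(ct,205,146,.095),at(ct,256,152,.095),at(cs,212,211,.095),at(cs,252,258,.095)])
E
```

```text
top 143.82798165137615 177.76605504587155 436 [0.51429847 0.32525801 0.02      ]
top 306.3048780487805 178.5121951219512 82 [ 0.522189   -0.32103266  0.017     ]
scene 361.3636363636364 309.25166297117516 902 [0.51333715 0.33040374 0.02      ]
scene 198.57894736842104 179.3859649122807 57 [ 0.51300381 -0.33574032  0.017     ]
bar [array([0.62898312, 0.07403759, 0.095     ]), array([ 0.60845022, -0.12069085,  0.095     ]), array([ 0.61916432, -0.11702227,  0.095     ]), array([0.64707067, 0.08023198, 0.095     ])]
```

View pics/c1.png

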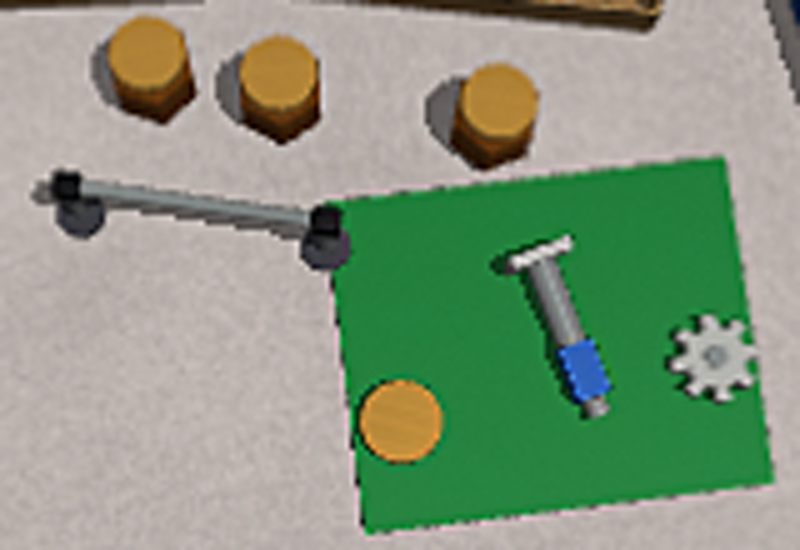

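Crop: clamp centres at top pixels (203.2,142.2) and (255.2,149.0). Nozzle foot (298.2,155.8), spout tip (309,186), lid at left, gear at right. I'll move over the disc to measure it, then on to the rail and nozzle.

>>> {"fn": "jog_arm", "kwargs": {"deltas": [[[1,3.8,-4.2,0.8,0],[1,3.8,-4.2,0.8,0],[1,3.8,-4.2,0.8,0],[1,3.8,-4.2,0.8,0],[1,3.8,-4.2,0.8,0],[1,3.8,-4.2,0.8,0],[1,3.8,-4.2,0.8,0],[1,3.8,-4.2,0.8,0]]]}}

```text
time_s: 1.1
tcp_pos: [0.4638, 0.3184, 0.2845]
eef_rot: [180.0, 0.0, -13.6]
contact_force: [0.2, -0.2, 0.0]
gripper_width: 0.0878
gripper_force: 0.0
```

>>> {"fn": "jog_arm", "kwargs": {"deltas": [[[1,0,0,0,0],[1,0,0,0,0]]]}}

```text
time_s: 1.35
tcp_pos: [0.4629, 0.3196, 0.2839]
eef_rot: [180.0, 0.0, -13.7]
contact_force: [-0.8, -0.1, 1.1]
gripper_width: 0.0879
gripper_force: 0.0
```

Run:
```python
import cv2,numpy as np
from plant import r
from h import *
ct=r.camera_info("top")
for n,u,v,z in(("cl1",203.2,142.2,.095),("cl2",255.2,149,.095),("foot",298.2,155.8,.03),("spout",309,186,.016),("block",307,179,.019)):print(n,at(ct,u,v,z))
ci=r.camera_info("wrist");im=r.capture("wrist");cv2.imwrite("pics/w1.png",im)
print(ci,r.get_state()["tcp_pos"],r.get_state()["eef_rot"])
i=im.astype(int);m=((i[...,0]>i[...,2]+60)&(i[...,0]>i[...,1]+30)).astype(np.uint8)
n,l,st,c=cv2.connectedComponentsWithStats(m)
for k in range(1,n):
    if st[k,4]>300: print(st[k],c[k],at(ci,*c[k],.02))
```

```text
cl1 [0.64376494 0.08147777 0.095     ]
cl2 [ 0.62003786 -0.1174615   0.095     ]
foot [ 0.61033988 -0.28737389  0.03      ]
spout [ 0.49265097 -0.33186636  0.016     ]
block [ 0.51997952 -0.32354771  0.019     ]
{'fx': 317.6987733543803, 'fy': 317.6987733543803, 'cx': 257.24417640341613, 'cy': 190.76935523060425, 'k1': -0.04196628409575651, 'view': array([[-0.23701225, -0.97150553,  0.00148143,  0.42037074],
       [ 0.93410687, -0.22830682, -0.27444553, -0.30796039],
       [ 0.26696357, -0.06366314,  0.96160151, -0.55500048],
       [ 0.        ,  0.        ,  0.        ,  1.        ]])} [0.46257794 0.3201714  0.28390093] [ 1.79970205e+02  3.12160452e-02 -1.36229709e+01]
[ 209   82   73   74 4208] [245.54134981 118.87286122] [0.5160655 0.3227345 0.02     ]
```

View pics/w1.png

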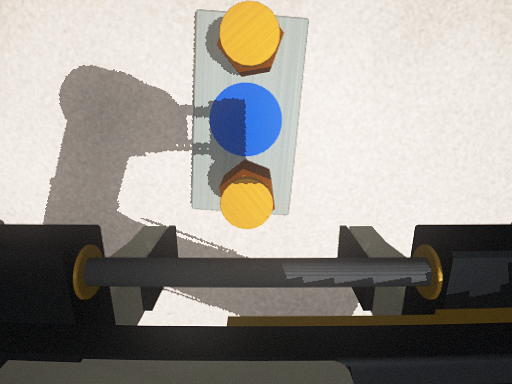

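Wrist view: disc at (245.5,119) → (0.516,0.323), jar lids at (250,33) and (246,203). Rail middle is about (0.632,-0.018), its x axis at yaw -6.8°; nozzle foot direction is about 20.7°. I'll move over the nozzle now.

>>> {"fn": "jog_arm", "kwargs": {"deltas": [[[1,0,-4.1,0,0.0375],[1,0,-4.1,0,0.0375],[1,0,-4.1,0,0.0375],[1,0,-4.1,0,0.0375],[1,0,-4.1,0,0.0375],[1,0,-4.1,0,0.0375],[1,0,-4.1,0,0.0375],[1,0,-4.1,0,0.0375]]]}}

```text
time_s: 2.4
tcp_pos: [0.4627, -0.008, 0.2843]
eef_rot: [-180.0, 0.0, 3.8]
contact_force: [0.7, -0.5, 0.2]
gripper_width: 0.0879
gripper_force: 0.0
```

>>> {"fn": "jog_arm", "kwargs": {"deltas": [[[1,0,-4.1,-0.8,0.0375],[1,0,-4.1,-0.8,0.0375],[1,0,-4.1,-0.8,0.0375],[1,0,-4.1,-0.8,0.0375],[1,0,-4.1,-0.8,0.0375],[1,0,-4.1,-0.8,0.0375],[1,0,-4.1,-0.8,0.0375],[1,0,-4.1,-0.8,0.0375]]]}}

```text
time_s: 3.4
tcp_pos: [0.4637, -0.336, 0.2198]
eef_rot: [-180.0, 0.0, 21.0]
contact_force: [0.4, 1.1, -0.1]
gripper_width: 0.0878
gripper_force: 0.0
```

>>> {"fn": "jog_arm", "kwargs": {"deltas": [[[1,0,0,0,0],[1,0,0,0,0]]]}}

```text
time_s: 3.65
tcp_pos: [0.4634, -0.3351, 0.22]
eef_rot: [-180.0, 0.0, 20.8]
contact_force: [0.1, 0.6, 0.1]
gripper_width: 0.0875
gripper_force: 0.0
```

Run:
```python
import cv2,numpy as np
from plant import r
from h import *
s=r.get_state();ci=r.camera_info("wrist");im=r.capture("wrist");cv2.imwrite("pics/w2.png",im)
print(s["tcp_pos"],s["eef_rot"],s["joints"])
i=im.astype(int);m=((i[...,0]>i[...,2]+60)&(i[...,0]>i[...,1]+30)).astype(np.uint8)
n,l,st,c=cv2.connectedComponentsWithStats(m)
for k in range(1,n):
    if st[k,4]>200: print(st[k],c[k],at(ci,*c[k],.028))
for P in((.52,-.3235,.019),(.615,-.287,.028)):print(proj(ci,P))
```

```text
[ 0.46336997 -0.33508926  0.21995609] [-1.79964395e+02  3.33467206e-02  2.07912330e+01] [-1.62812436e+01  1.09319598e+01 -1.26216887e+01 -9.05752212e-03
 -6.64944217e+01  1.27076082e+02]
[ 253   95   26   42 1022] [265.54011742 115.71135029] [ 0.52107303 -0.32280953  0.028     ]
[265.5650507  116.46847852]
[265.99178618  15.32055431]
```

View pics/w2.png

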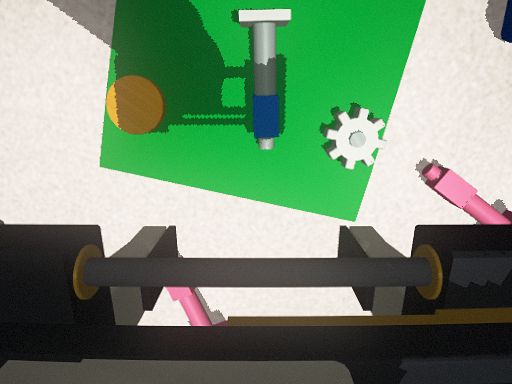

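Wrist view: block at (265.5,116) → (0.520,-0.323), foot at (264,16); the lid and gear are to either side. I'll narrow the jaws to about 50 mm and descend.

>>> {"fn": "jog_arm", "kwargs": {"deltas": [[[0.14,2.85,0.6,-2,0.01],[0.14,2.85,0.6,-2,0],[0.14,0,0,-3,0],[0.14,0,0,-3,0],[0.14,0,0,-3,0],[0.14,0,0,-2,0],[0.14,0,0,0,0],[0.14,0,0,0,0]]]}}

```text
time_s: 4.7
tcp_pos: [0.521, -0.3235, 0.0716]
eef_rot: [179.9, -0.1, 21.4]
contact_force: [1.2, 0.1, 1.2]
gripper_width: 0.0499
gripper_force: 0.0
```

>>> {"fn": "jog_arm", "kwargs": {"deltas": [[[0.14,0,0,-1.5,0],[0.14,0,0,-1.5,0],[0.14,0,0,-1,0],[0.14,0,0,-0.4,0],[0.14,0,0,0,0]]]}}

```text
time_s: 5.32
tcp_pos: [0.5198, -0.3241, 0.0259]
eef_rot: [-180.0, 0.0, 21.3]
contact_force: [-0.6, 0.0, 0.5]
gripper_width: 0.0496
gripper_force: 0.0
```

>>> {"fn": "jog_arm", "kwargs": {"deltas": [[[-1,0,0,0,0],[-1,0,0,0,0],[-1,0,0,0,0],[-1,0,0,0,0],[-1,0,0,0,0],[-1,0,0,0,0]]], "force": 40}}

```text
time_s: 6.08
tcp_pos: [0.519, -0.3232, 0.0306]
eef_rot: [-180.0, 0.0, 21.4]
contact_force: [-14.6, 13.7, 40.5]
gripper_width: 0.0039
gripper_force: 42.0
```

Run:
```python
import cv2,numpy as np
from plant import r
im=r.capture("wrist");t=r.capture("top");s=r.capture("scene")
f=lambda a,h:cv2.resize(a,None,fx=h/a.shape[0],fy=h/a.shape[0],interpolation=cv2.INTER_CUBIC)
a=np.hstack([f(im[:260],300),f(t[130:220,250:350],300)])
b=f(s[150:240,120:280],300)
a=a[:,:800]
c=np.zeros((600,800,3),np.uint8);c[:300,:a.shape[1]]=a;c[300:,:b.shape[1]]=b[:,:800]
cv2.imwrite("pics/m1.png",c);print(r.get_state()["gripper_width"],r.get_state()["contact_force"],a.shape)
```

```text
0.003758160910697769 [-13.35882066  13.87644016  39.49854548] (300, 800, 3)
```

View pics/m1.png

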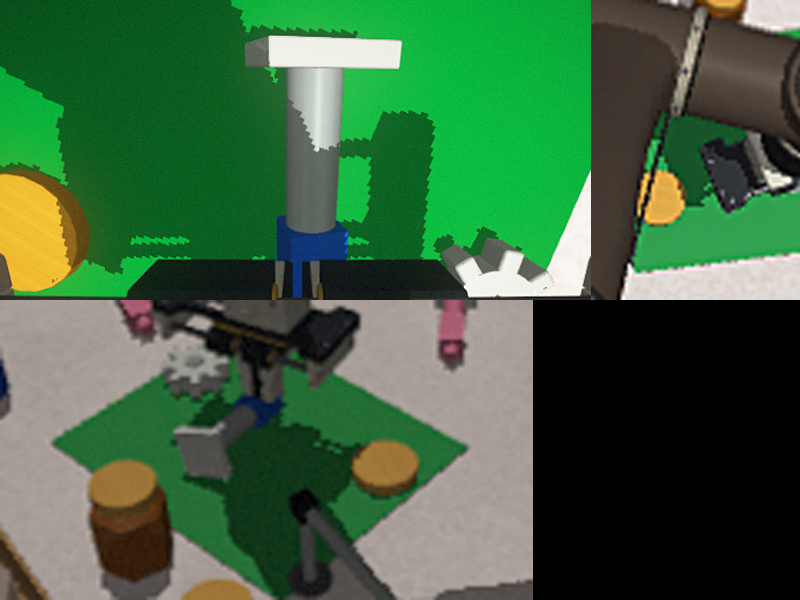

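The jaws slipped past the block: opening reads 4 mm, with a 40 N upward push, and the nozzle looks slightly rolled in the wrist panel. I'll open, rise and look again.

>>> {"fn": "jog_arm", "kwargs": {"deltas": [[[0.14,0,0,0,0],[0.14,0,0,0,0],[0.14,0,0,0,0],[0.14,0,0,1,0],[0.14,0,0,2,0],[0.14,0,0,4,0],[0.14,0,0,4,0],[0.14,0,0,0,0]]]}}

```text
time_s: 7.22
tcp_pos: [0.5222, -0.3247, 0.1402]
eef_rot: [179.8, -0.3, 21.4]
contact_force: [0.6, -0.8, 0.0]
gripper_width: 0.0501
gripper_force: 0.0
```

>>> {"fn": "jog_arm", "kwargs": {"deltas": [[[0.14,-1.9,-0.7,2,0],[0.14,-1.9,-0.7,2,0],[0.14,-1.9,-0.7,0,0],[0.14,0,0,0,0],[0.14,0,0,0,0]]]}}

```text
time_s: 7.85
tcp_pos: [0.4626, -0.3452, 0.1761]
eef_rot: [-180.0, 0.0, 21.3]
contact_force: [0.5, 0.4, 0.5]
gripper_width: 0.0503
gripper_force: 0.0
```

Run:
```python
import cv2,numpy as np
from plant import r
from h import *
s=r.get_state();ci=r.camera_info("wrist");im=r.capture("wrist")
cv2.imwrite("pics/w3.png",cv2.resize(im[:260,140:400],(600,600),interpolation=cv2.INTER_CUBIC))
print(s["tcp_pos"],s["eef_rot"],s["contact_force"],s["gripper_width"])
i=im.astype(int);m=((i[...,0]>i[...,2]+60)&(i[...,0]>i[...,1]+30)).astype(np.uint8)
n,l,st,c=cv2.connectedComponentsWithStats(m)
for k in range(1,n):
    if st[k,4]>200: print(st[k],c[k],at(ci,*c[k],.028),cv2.minAreaRect(np.argwhere(l==k)[:,::-1].astype(np.float32)))
```

```text
[ 0.46255783 -0.34517545  0.17613138] [-1.79984630e+02  8.08533468e-03  2.12873527e+01] [0.51464044 0.3542002  0.50000233] 0.05032815679379022
[ 240   88   31   49 1369] [255.09715121 111.73046019] [ 0.52154256 -0.31997546  0.028     ] ((254.9158477783203, 111.79737854003906), (48.21482467651367, 29.197006225585938), 88.69805145263672)
```

View pics/w3.png

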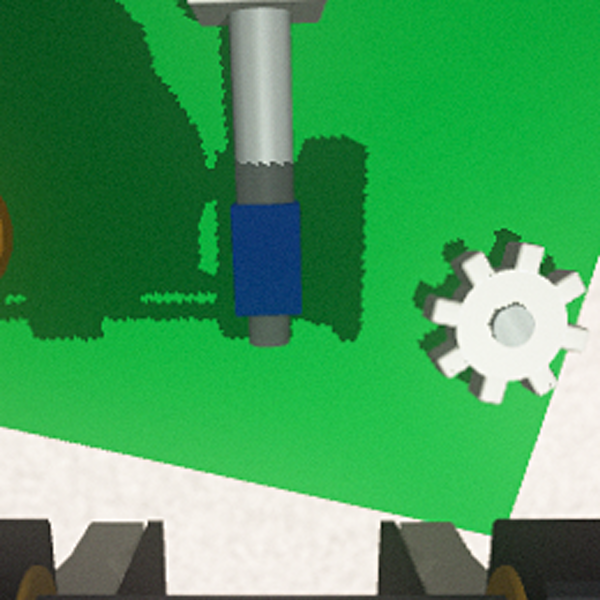

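Wrist view: nozzle settled back flat, block at (255,112) → (0.5215,-0.320), about 3 mm from before. I'll check the real fingertip reach from the fingers' positions in this picture.

Run:
```python
import numpy as np
from plant import r
from h import *
s=r.get_state();ci=r.camera_info("wrist");print("tip",r.tip_extent)
from scipy.spatial.transform import Rotation as R
M=R.from_euler('xyz',s["eef_rot"],degrees=True).as_matrix()
for k in(-.02,0,.01,.019,.025):
  print(k,*[proj(ci,s["tcp_pos"]+M@np.array([x,y,k])).round(1) for x in(.0095,) for y in(-.025,.025)])
for z in(.019,.033):print(z,at(ci,255,111.8,z))
```

```text
tip 0.019
-0.02 [207.  237.2] [308.  237.1]
0 [212.4 222.2] [302.5 222.2]
0.01 [214.7 215.9] [300.1 215.9]
0.019 [216.6 210.8] [298.2 210.7]
0.025 [217.8 207.6] [297.  207.5]
0.019 [ 0.52140211 -0.31981434  0.019     ]
0.033 [ 0.52188067 -0.31972371  0.033     ]
```

The fingers' outline in the picture (inner faces at cols 211/304, tips at row 226) puts the real tips about 5 mm behind the TCP. That explains why they slid off the block's top, so I'll grasp about 20 mm lower and watch the force.

>>> {"fn": "jog_arm", "kwargs": {"deltas": [[[0.14,3,1.3,-2,0],[0.14,2.9,1.2,-2,0],[0.14,0,0,-3,0],[0.14,0,0,-3,0],[0.14,0,0,-3,0],[0.14,0,0,-1,0],[0.14,0,0,0,0]]]}}

```text
time_s: 8.78
tcp_pos: [0.522, -0.3199, 0.0358]
eef_rot: [-180.0, 0.1, 21.4]
contact_force: [-0.0, 0.5, 0.3]
gripper_width: 0.05
gripper_force: 0.0
```

>>> {"fn": "jog_arm", "kwargs": {"deltas": [[[0.14,0,0,-1,0],[0.14,0,0,-1,0],[0.14,0,0,-0.4,0],[0.14,0,0,0,0]]]}}

```text
time_s: 9.28
tcp_pos: [0.5218, -0.32, 0.0121]
eef_rot: [-180.0, 0.0, 21.3]
contact_force: [-0.6, -0.4, 0.4]
gripper_width: 0.0501
gripper_force: 0.0
```

Run:
```python
import cv2,numpy as np
from plant import r
from h import *
s=r.get_state();im=r.capture("wrist")
cv2.imwrite("pics/w4.png",cv2.resize(im[100:300,150:400],(750,600),interpolation=cv2.INTER_CUBIC))
print(s["tcp_pos"],s["contact_force"],s["gripper_width"])
```

```text
[ 0.52181244 -0.32000546  0.01209535] [-0.59522416 -0.4174761   0.39307769] 0.050078409070337886
```

View pics/w4.png

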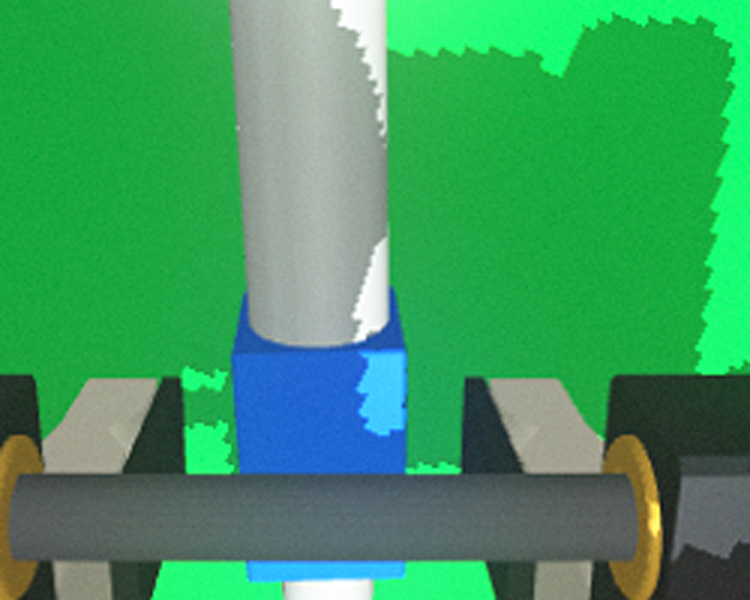

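Fingers straddle the block with no contact at TCP z = 12 mm, so they are indeed shorter than stated. I'll go slightly lower and grip.

>>> {"fn": "jog_arm", "kwargs": {"deltas": [[[0.14,0,0,-0.4,0],[0.14,0,0,-0.3,0],[0.14,0,0,0,0]]]}}

```text
time_s: 9.7
tcp_pos: [0.5218, -0.32, 0.0051]
eef_rot: [-180.0, 0.0, 21.3]
contact_force: [-0.4, 0.3, 0.9]
gripper_width: 0.05
gripper_force: 0.0
```

>>> {"fn": "jog_arm", "kwargs": {"deltas": [[[-1,0,0,0,0],[-1,0,0,0,0],[-1,0,0,0,0],[-1,0,0,0,0],[-1,0,0,0,0]]], "force": 40}}

```text
time_s: 10.32
tcp_pos: [0.5221, -0.32, 0.0055]
eef_rot: [180.0, -0.0, 21.3]
contact_force: [-1.0, 0.1, 1.0]
gripper_width: 0.0277
gripper_force: 39.7
```

Gripped: 27.7 mm at 39.7 N. The block axis sits about 14 mm above the TCP, so before swinging the spout up I'll check where the gripper body starts, using the earlier scene picture (m1).

Run:
```python
import numpy as np,cv2
from plant import r
from h import *
from scipy.spatial.transform import Rotation as R
cs=r.camera_info("scene");ct=r.camera_info("wrist")
M=R.from_euler('xyz',[180,0,21.4],degrees=True).as_matrix();T=np.array([.519,-.3232,.0306])
for k in(.005,-.02,-.047,-.07):
  for x,y in((0,0),(.039,.096),(.039,-.096),(.039,0)):
    p=proj(cs,T+M@np.array([x,y,k]));print(k,x,y,((p-[120,150])*300/90+[0,300]).round())
s=cv2.imread("pics/m1.png")[300:,100:400]
g=s.max(2)[::6,::4]
for row in g[:24]:print(''.join('#' if v<45 else '+' if v<90 else '.' for v in row))
```

```text
0.005 0 0 [264. 400.]
0.005 0.039 0.096 [165. 394.]
0.005 0.039 -0.096 [326. 451.]
0.005 0.039 0 [243. 422.]
-0.02 0 0 [262. 381.]
-0.02 0.039 0.096 [161. 375.]
-0.02 0.039 -0.096 [325. 432.]
-0.02 0.039 0 [241. 403.]
-0.047 0 0 [260. 360.]
-0.047 0.039 0.096 [157. 354.]
-0.047 0.039 -0.096 [323. 411.]
-0.047 0.039 0 [238. 382.]
-0.07 0 0 [258. 341.]
-0.07 0.039 0.096 [154. 336.]
-0.07 0.039 -0.096 [322. 392.]
-0.07 0.039 0 [236. 363.]
....+........+##+#######++++.+#++++++++++++++++++++++......................
.....+.......+#############.....+++++++++++++++++++++......................
......+......+++####++#########+++++++++++++++++++++####++######...........
.......+++...++++++++++....+####+++++++++++++++++++##############..........
.......++.......++###+.......+++#####++++++++++++################..........
........++++++..++++++##++.+####++++#######+++++################+..........
.........+++++..++.......+###########+#++######################+...........
...........................######++#######++++##########+####+++...........
...........................#####################+###
[... 463 characters left out ...]
................
..................+++++++++++++.....+++##++++++............................
...................++..++++..++....+++###+++++.............................
.......................+++++#++++.+++++++++++++............................
..........................+++++++#++++++++++++.............................
........................++++++++++++++++++++#+.............................
.......................+++++++++++++++++++++++.............................
.......................++++++...++++++#++#+++++++#++++.....................
..............................++++++++++++++++++++++++#+...................
...................+++++++++++++++++++++++++++++++++++++...................
```

The body's lower edge projects to about 75 mm behind the TCP, so the whole gripper sits about 24 mm back. The spout has room to swing. Lifting and carrying it to the rail.

>>> {"fn": "jog_arm", "kwargs": {"deltas": [[[-1,0,0,1.5,0],[-1,0,0,3,0],[-1,-1,0,3,0],[-1,-1.6,0,3,0],[-1,-1.6,0,1.5,0],[-1,0,0,0,0]]]}}

```text
time_s: 11.08
tcp_pos: [0.4794, -0.3201, 0.1268]
eef_rot: [179.9, -0.1, 21.3]
contact_force: [0.6, -0.3, -3.1]
gripper_width: 0.0281
gripper_force: 39.7
```

>>> {"fn": "jog_arm", "kwargs": {"deltas": [[[-1,0,1.7,0,-0.035],[-1,0,3,0,-0.05],[-1,0,3,0,-0.05],[-1,0,3,0,-0.05],[-1,0,3,0,-0.05],[-1,0,3,0,-0.05],[-1,0,3,0,-0.05],[-1,0,3,0,-0.05]]]}}

```text
time_s: 12.08
tcp_pos: [0.4795, -0.092, 0.1244]
eef_rot: [180.0, 0.1, -0.8]
contact_force: [-0.2, -0.2, -2.9]
gripper_width: 0.0275
gripper_force: 39.7
```

>>> {"fn": "jog_arm", "kwargs": {"deltas": [[[-1,0.8,3,0,-0.05],[-1,1,3,0,-0.05],[-1,1,3,0,0],[-1,0,0,0,0],[-1,0,0,0,0]]]}}

```text
time_s: 12.7
tcp_pos: [0.5074, -0.0031, 0.1245]
eef_rot: [180.0, 0.1, -6.4]
contact_force: [-0.4, -0.8, -2.4]
gripper_width: 0.0278
gripper_force: 39.7
```

Run:
```python
import cv2,numpy as np
from plant import r
s=r.get_state();im=r.capture("wrist");c=r.capture("scene")
f=lambda a,h:cv2.resize(a,None,fx=h/a.shape[0],fy=h/a.shape[0],interpolation=cv2.INTER_CUBIC)
a=f(im,400);b=f(c[120:300,140:300],400)
o=np.hstack([a[:,:440],b])
cv2.imwrite("pics/m2.png",o);print(o.shape,s["tcp_pos"],s["eef_rot"],s["contact_force"],s["gripper_width"])
```

```text
(400, 796, 3) [ 0.50735598 -0.00314527  0.12447011] [ 1.79960480e+02  1.00540327e-01 -6.44283554e+00] [-0.38173311 -0.78972698 -2.36443886] 0.027821487639732228
```

View pics/m2.png

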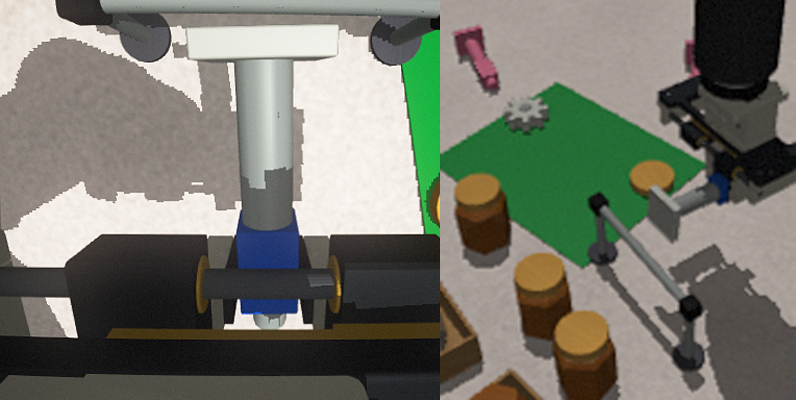

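Nozzle held level, foot (262,42 in the left panel) centred between the posts and short of the bar. I'll descend and slide it under the bar.

>>> {"fn": "jog_arm", "kwargs": {"deltas": [[[-1,0,0,-2,-0.006],[-1,0,0,-3,0],[-1,0,0,-3,0],[-1,0,0,-1,0],[-1,0,0,0,0]]]}}

```text
time_s: 13.42
tcp_pos: [0.5078, -0.0036, 0.0352]
eef_rot: [180.0, 0.1, -6.8]
contact_force: [0.8, 2.3, -1.9]
gripper_width: 0.0272
gripper_force: 39.7
```

>>> {"fn": "jog_arm", "kwargs": {"deltas": [[[-1,1.5,-0.18,0,0],[-1,2,-0.24,0,0],[-1,1.5,-0.18,0,0],[-1,1.1,-0.13,0,0],[-1,0,0,0,0]]]}}

```text
time_s: 14.05
tcp_pos: [0.5697, -0.0105, 0.0354]
eef_rot: [-180.0, -0.0, -6.8]
contact_force: [-0.3, 1.5, -2.6]
gripper_width: 0.0277
gripper_force: 39.7
```

>>> {"fn": "jog_arm", "kwargs": {"deltas": [[[-1,0,0,2,0],[-1,-0.2,0.02,1.3,0],[-1,-0.2,0.02,1.3,0],[-1,0.1,-0.01,0.9,0],[-1,0.1,-0.01,0.85,0],[-1,0,0,0,0]]]}}

```text
time_s: 14.8
tcp_pos: [0.5664, -0.0102, 0.0992]
eef_rot: [180.0, 0.0, -6.8]
contact_force: [-2.9, -0.5, -3.9]
gripper_width: 0.0277
gripper_force: 40.0
```

>>> {"fn": "jog_arm", "kwargs": {"deltas": [[[-1,0.3,-0.04,0.8,0],[-1,0.4,-0.04,0.8,0],[-1,0.5,-0.06,0.7,0],[-1,0.55,-0.07,0.7,0],[-1,0.7,-0.08,0.55,0],[-1,0.7,-0.08,0.55,0],[-1,0.8,-0.1,0.4,0],[-1,0.8,-0.1,0.3,0]]]}}

```text
time_s: 15.8
tcp_pos: [0.6143, -0.016, 0.1468]
eef_rot: [180.0, 0.1, -6.8]
contact_force: [-6.0, 1.6, -7.9]
gripper_width: 0.0277
gripper_force: 40.0
```

Run:
```python
import cv2,numpy as np
from plant import r
from h import *
s=r.get_state();ci=r.camera_info("scene");c=r.capture("scene");im=r.capture("wrist")
print(s["tcp_pos"],s["contact_force"])
f=lambda a,h:cv2.resize(a,None,fx=h/a.shape[0],fy=h/a.shape[0],interpolation=cv2.INTER_CUBIC)
cv2.imwrite("pics/m3.png",np.hstack([f(im,400)[:,80:420],f(c[140:310,160:340],400)]))
A=s["tcp_pos"]+[0,0,.0137];print("axis,foot px if upright",proj(ci,A),proj(ci,A-[0,0,.102]), (proj(ci,A-[0,0,.102])-[160,140])*400/170+[340,0])
```

```text
[ 0.61428755 -0.01595894  0.14683524] [-6.04715819  1.63177203 -7.93096649]
axis,foot px if upright [236.37766141 212.74712437] [236.78532544 238.90730127] [520.67135398 232.72306182]
```

View pics/m3.png

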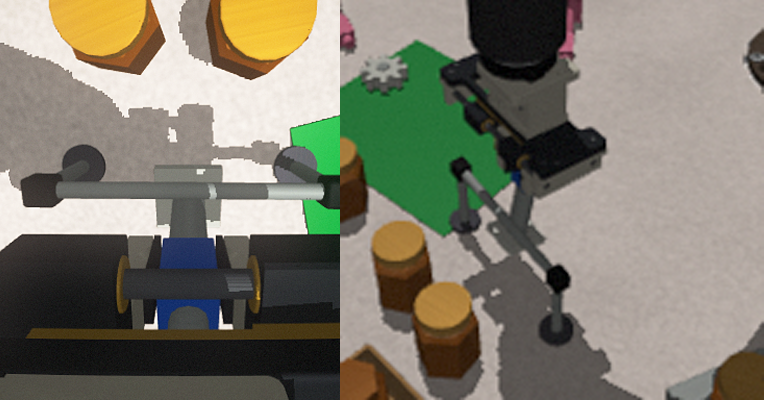

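Picture: the tube hangs against the bar, nearly upright; the foot shows beyond the bar, its front edge at row 166 of the left panel (row 159 in the full image). I'll estimate the remaining tilt from that.

```bash
cat > tilt.py <<'E'
import numpy as np
from plant import r
from h import *
from scipy.spatial.transform import Rotation as R
def table(angs=(-6,-3,0,3,6,10,14,18)):
    s=r.get_state();ci=r.camera_info("wrist");yaw=np.radians(s["eef_rot"][2])
    X=np.array([np.cos(yaw),np.sin(yaw),0]);Z=np.array([0,0,1.]);A=s["tcp_pos"]+[0,0,.0137]
    for t in angs:   # t deg: foot forward of vertical
        a=np.radians(t);d=-np.cos(a)*Z+np.sin(a)*X;n=np.cos(a)*X+np.sin(a)*Z
        f=lambda s_,q:proj(ci,A+d*s_+n*q)[1].round(1)
        print(t,"foot top front",f(.092,.025),"foot bot front",f(.102,.025),"block low front",f(.0225,.014),"block up front",f(-.0225,.014),"spout tip front",f(-.038,.009))
E
python3 - <<'E'
from tilt import *
import cv2
table()
im=r.capture("wrist")
for u in(235,250,257,265):
    print(u,[(v,*im[v,u]) for v in range(152,182,2)])
print([(v,*im[v,259]) for v in range(218,320,4)])
E
```

```text
-6 foot top front 177.9 foot bot front 176.3 block low front 212.4 block up front 236.6 spout tip front 260.7
-3 foot top front 172.1 foot bot front 170.1 block low front 210.7 block up front 239.7 spout tip front 265.9
0 foot top front 166.3 foot bot front 163.9 block low front 209.2 block up front 242.8 spout tip front 270.9
3 foot top front 160.6 foot bot front 157.7 block low front 207.7 block up front 246.0 spout tip front 275.9
6 foot top front 154.9 foot bot front 151.5 block low front 206.3 block up front 249.2 spout tip front 280.8
10 foot top front 147.4 foot bot front 143.4 block low front 204.6 block up front 253.4 spout tip front 287.0
14 foot top front 139.9 foot bot front 135.2 block low front 203.1 block up front 257.7 spout tip front 293.0
18 foot top front 132.6 foot bot front 127.1 block low front 201.7 block up front 261.9 spout tip front 298.6
235 [(152, np.uint8(129), np.uint8(137), np.uint8(146)), (154, np.uint8(136), np.uint8(141), np.uint8(153)), (156, np.uint8(132), np.uint8(136), np.uint8(149)), (158, np.uint8(104), np.uint8(111), np.uint8(115)), (160, np.u
[... 3473 characters left out ...]
p.uint8(42)), (266, np.uint8(50), np.uint8(48), np.uint8(46)), (270, np.uint8(49), np.uint8(47), np.uint8(45)), (274, np.uint8(58), np.uint8(55), np.uint8(56)), (278, np.uint8(55), np.uint8(51), np.uint8(49)), (282, np.uint8(53), np.uint8(47), np.uint8(51)), (286, np.uint8(44), np.uint8(42), np.uint8(40)), (290, np.uint8(111), np.uint8(49), np.uint8(21)), (294, np.uint8(66), np.uint8(70), np.uint8(63)), (298, np.uint8(66), np.uint8(72), np.uint8(64)), (302, np.uint8(71), np.uint8(72), np.uint8(68)), (306, np.uint8(70), np.uint8(75), np.uint8(70)), (310, np.uint8(71), np.uint8(70), np.uint8(68)), (314, np.uint8(74), np.uint8(76), np.uint8(70)), (318, np.uint8(26), np.uint8(60), np.uint8(75))]
```

```bash
cat > fit.py <<'E'
import numpy as np
from plant import r
from h import *
from scipy.optimize import least_squares
pts={"fb":(.102,.025),"ft":(.092,.025),"bl":(.0225,.014),"bu":(-.0225,.014),"sp":(-.038,.009)}
def pr(ci,T,yaw,ox,oz,a,k):
    X=np.array([np.cos(yaw),np.sin(yaw),0]);Z=np.array([0,0,1.])
    d=-np.cos(a)*Z+np.sin(a)*X;n=np.cos(a)*X+np.sin(a)*Z
    s,q=pts[k];return proj(ci,T+ox*X+oz*Z+d*s+n*q)[1]
def fit(obs):
    s=r.get_state();ci=r.camera_info("wrist");yaw=np.radians(s["eef_rot"][2])
    f=lambda p:[pr(ci,s["tcp_pos"],yaw,p[0]/1e3,p[1]/1e3,np.radians(p[2]),k)-v for k,v in obs.items()]
    q=least_squares(f,[0,14,0]);return q.x,q.fun
E
python3 - <<'E'
from fit import *
print(fit({"fb":157,"ft":161.5,"bl":228.5}))
print(fit({"fb":157,"ft":161.5,"bl":228.5,"sp":293}))
E
```

```text
(array([-1.98039598, 42.58082873,  7.63314124]), array([1.38697942e-11, 5.78097570e-11, 9.57811608e-11]))
(array([ -68.55589389, -110.61067775,   41.57018753]), array([-1.31624565,  1.66643277, -0.54177771,  0.18445678]))
```

Run:
```python
from fit import *
import cv2
im=r.capture("wrist").astype(int);np.save("w5.npy",im)
def edges(line,th):
    g=cv2.GaussianBlur(line.astype(np.float32).reshape(1,-1,3),(5,1),0)[0];d=np.abs(g[4:]-g[:-4]).sum(1)
    return [(i+2,int(d[i])) for i in range(1,len(d)-1) if d[i]>th and d[i]>=d[i-1] and d[i]>d[i+1]]
print("foot row159",edges(im[159,200:330],35)); print("r165",edges(im[165,200:330],35))
print("block r234",edges(im[234,200:330],40)); print("block r250",edges(im[250,200:330],40));print("r300",edges(im[300,200:330],40))
print("col 237",edges(im[200:330,237],40),"col 259",edges(im[140:330,259],40))
s=r.get_state();ci=r.camera_info("wrist");V=ci["view"]
print("campos",-V[:3,:3].T@V[:3,3]-s["tcp_pos"],"dir",-V[2,:3])
print("bar px",proj(ci,[.632,-.018,.101]),proj(ci,[.632,-.018,.095]), edges(im[150:225,215],40))
```

```text
foot row159 [(25, 101), (89, 357)]
r165 [(22, 40), (65, 314), (71, 325), (90, 315)]
block r234 [(22, 139), (30, 246), (34, 182), (81, 171), (85, 242), (92, 143), (115, 139)]
block r250 [(18, 160), (30, 71), (84, 79), (97, 138), (114, 91), (124, 83)]
r300 [(3, 148), (14, 137), (24, 357), (28, 247), (41, 101), (74, 104), (86, 357), (90, 467), (100, 124), (112, 129), (120, 66), (124, 68)]
col 237 [(17, 322), (28, 518), (57, 61), (87, 87), (116, 135), (126, 92)] col 259 [(17, 96), (22, 55), (34, 88), (88, 84), (117, 65), (147, 89), (153, 110), (176, 60), (186, 91)]
campos [ 0.07393059 -0.00817234  0.16467435] dir [-0.27176699  0.03133173 -0.96185291]
bar px [257.76883573 186.92018581] [257.74480315 184.69436889] [(23, 108), (40, 408)]
```

The position fit (row plus width) puts the nozzle's axis about 14 mm behind the TCP, tilted about 12° with the foot forward. So it's upright within tolerance, with some creep. I'll add a small extra push, hold, then back away and lift.

>>> {"fn": "jog_arm", "kwargs": {"deltas": [[[-1,0.25,-0.03,0,0],[-1,0.25,-0.03,0,0],[-1,0,0,0,0],[-1,0,0,0,0]]]}}

```text
time_s: 16.5
tcp_pos: [0.6196, -0.0165, 0.1479]
eef_rot: [180.0, -0.0, -6.8]
contact_force: [-6.5, 0.8, -0.3]
gripper_width: 0.0275
gripper_force: 40.0
```

>>> {"fn": "jog_arm", "kwargs": {"deltas": [[[-1,-1,0.12,0,0],[-1,-2,0.24,0,0],[-1,-2,0.24,0,0],[-1,-1,0.12,0,0],[-1,0,0,2,0],[-1,0,0,3,0],[-1,0,0,2,0],[-1,0,0,0,0]]]}}

```text
time_s: 17.5
tcp_pos: [0.5615, -0.0089, 0.2193]
eef_rot: [-179.9, -0.3, -6.8]
contact_force: [0.3, 0.9, -2.9]
gripper_width: 0.0276
gripper_force: 40.0
```

Run:
```python
from fit import *
import cv2
s=r.get_state();print(s["tcp_pos"],s["contact_force"],s["gripper_width"])
im=r.capture("wrist").astype(int);np.save("w6.npy",im)
g=im[150:330:3,200:320:2]
def ch(p):
    b,gg,rr=p
    return 'B' if b>rr+25 and b>gg+20 else '#' if max(p)<50 else '+' if max(p)<100 else '.' if max(p)<150 else ' '
for k,row in enumerate(g):print(150+3*k,''.join(ch(p) for p in row))
```

```text
[ 0.5615339  -0.00886627  0.21925874] [ 0.26340372  0.8642262  -2.87437554] 0.027568079815728987
150 ......    . ....... ..                                      
153 .............. ......... .   .                              
156 . . ....  ..  ...... .....   .                              
159  .   ..  ..... . . .     . .                                
162  .. .........    .                                          
165     ... .... ................................               
168              .....................   ........               
171              ...................     ........               
174              ...................     ........               
177              ....................    ........               
180              ....................    ........               
183              ....................   .........               
186              ...........+++++++++.  .........               
189              ..........+++++++++++...........               
192              .........++++++++++++++.........               
195               ........++
[... 2196 characters left out ...]
###.BBBBBBBBB++++++++++++BBBBBBBBB.######+++++###+
300 ##++++++##### BBBBBBB++++++++++++++++BBBBBBB ######+++++####
303 ##++++++##### BBBBBB++++++++++++++++++BBBBBB +#####+++++####
306 ##++++++##### BBBBBB++++++++++++++++++BBBBBB  ####++++++####
309 ##++++++####+ BBBBB++++++++++++++++++++BBBBB  ####++++++####
312 ##++++++      BBBBB++++++++++++++++++++BBBBB      .+++++####
315 ##++++++      .BBBB++++++++++++++++++++BBBBB       +++++####
318 ++++++++++++++++++++++++++++++++++++++++++++++++++++++++++++
321 ++++++++++++++++++++++++++++++++++++++++++++++++++++++++++++
324 ++++++++++++++++++++++++++++++++++++++++++++++++++++++++++++
327 ############################################################
```

```bash
cat > fit2.py <<'E'
from fit import *
def fit2(obs):  # obs: (s,q,row,width_px,width_m)
    s=r.get_state();ci=r.camera_info("wrist");yaw=np.radians(s["eef_rot"][2]);T=s["tcp_pos"]
    X=np.array([np.cos(yaw),np.sin(yaw),0]);Y=np.array([-X[1],X[0],0]);Z=np.array([0,0,1.])
    def f(p):
        a=np.radians(p[2]);d=-np.cos(a)*Z+np.sin(a)*X;n=np.cos(a)*X+np.sin(a)*Z;e=[]
        for S,q,row,w,W in obs:
            P=T+p[0]/1e3*X+p[1]/1e3*Z+d*S+n*q;l,rr=proj(ci,P+Y*W/2),proj(ci,P-Y*W/2)
            if row:e.append(l[1]-row)
            if w:e.append(np.hypot(*(rr-l))-w)
        return e
    q=least_squares(f,[-5,14,3],loss='soft_l1');return q.x.round(1),np.round(f(q.x),1)
E
python3 - <<'E'
from fit2 import *
print(fit2([(.092,.025,167.5,65,.05),(.092,-.025,217.5,61,.05),(.0225,.014,230.,48,.028),(-.038,.009,293.5,0,.018)]))
print(fit2([(.092,.025,167.5,65,.05),(.092,-.025,217.5,61,.05),(.0225,.014,230.,48,.028)]))
E
```

```text
(array([-8.7, 11. ,  5.3]), array([ -0.6,  -0.8,   6.8,  -1.2, -10.9,  -0.3,   0.6]))
(array([-18. ,   9.5,  13.3]), array([-3. ,  0.4,  1.4, -1.6,  0.2, -0.6]))
```

Run:
```python
from fit2 import *
print(fit2([(.092,.025,167.5,65,.05),(.092,-.025,217.5,61,.05),(.0225,.014,230.,48,.028),(-.0225,.009,293.5,0,.018)]))
print(fit2([(.092,.025,167.5,65,.05),(.092,-.025,217.5,61,.05),(.0225,.014,230.,48,.028),(-.0225,.009,293.5,0,.018),(-.0225,0,0,61,.028)]))
```

```text
(array([-17.9,   9.2,  12.8]), array([-2.5,  0.2,  2. , -1.7, -0.1, -0.7,  0.2]))
(array([-15.9,  13.1,  11.4]), array([-1.5,  0.9,  4.2, -0.8, -0.2,  0.3,  0.1, -2.2]))
```

Fit: tilt about 12° (foot forward), foot centre about 5 mm ahead of the TCP and about 89 mm below it. Carrying it over the disc, with yaw turned to the plate.

>>> {"fn": "jog_arm", "kwargs": {"deltas": [[[-1,-0.4,1.5,0.6,-0.012],[-1,-0.4,2.8,0,-0.012],[-1,-0.4,2.8,0,-0.012],[-1,-0.4,2.8,0,-0.012],[-1,-0.4,2.8,0,-0.012],[-1,-0.4,2.8,0,-0.012],[-1,-0.4,2.8,0,-0.012],[-1,-0.4,2.8,0,-0.012]]]}}

```text
time_s: 18.55
tcp_pos: [0.5271, 0.2026, 0.2215]
eef_rot: [180.0, 0.0, -12.3]
contact_force: [1.0, 0.5, -2.0]
gripper_width: 0.0278
gripper_force: 40.0
```

>>> {"fn": "jog_arm", "kwargs": {"deltas": [[[-1,-0.4,2.8,0,-0.012],[-1,-0.4,2.8,0,-0.012],[-1,-0.4,2.8,0,-0.012],[-1,-0.4,2.5,0,-0.01],[-1,-0.3,1.5,0,0],[-1,0,0,0,0],[-1,0,0,0,0]]]}}

```text
time_s: 19.42
tcp_pos: [0.5085, 0.3252, 0.2224]
eef_rot: [180.0, 0.0, -14.9]
contact_force: [-0.1, -1.2, -1.4]
gripper_width: 0.0276
gripper_force: 40.0
```

```bash
cat > asc.py <<'E'
from fit2 import *
def asc(r0,r1,c0,c1,fr=3,fc=2):
    im=r.capture("wrist").astype(int)
    def ch(p):
        b,g,rr=p
        return 'B' if b>rr+25 and b>g+20 else 'o' if rr>b+60 else '#' if max(p)<50 else '+' if max(p)<100 else '.' if max(p)<150 else ' '
    for v in range(r0,r1,fr):print(v,''.join(ch(p) for p in im[v,c0:c1:fc]))
E
python3 - <<'E'
from asc import *
s=r.get_state();print(s["tcp_pos"],s["eef_rot"],s["contact_force"],s["gripper_width"])
asc(60,260,170,350,4,2)
ci=r.camera_info("wrist");T=s["tcp_pos"]
for p in([.515,.325,.02],):print(proj(ci,p))
E
```

```text
[0.50845555 0.32522784 0.2224287 ] [ 1.79960679e+02  1.71385891e-02 -1.49455157e+01] [-0.13821588 -1.17380173 -1.42655   ] 0.027592223541038716
60               .       .........oooooooooooooooooooooooooooooooooo                         
64               .      .........oooooooooooooooooooooooooooooooooooo                        
68                      .........ooooooooooooooooooooooooooooooooooooo                       
72               .      .........ooooooooooooooooooooooooooooooooooooo                       
76               .     .........ooooooooooooooooooooooooooooooooooooo                        
80               .      ........ooooooooooooooooooooooooooooooooooooo                        
84               .       ......ooooooooooooooooooooooooooooooooooooo                         
88               .        .......ooooooooooooooooooooooooooooooooooo                         
92               .          ......ooooooooooooooooooooooooooooooooo                          
96               .            ......ooooooooooooooooooooooooooooo                            
100             
[... 3111 characters left out ...]
+++++++
232 ++++++++#++++##+++.+.++++++####+BBBBBBBBBBBBBBBBBBBBBBBB+####+++++.+...+.++#++++++++++++++
236 ++++#++####+###.++++++++++#####+BBBBBBBBBBBBBBBBBBBBBBBBB#####++++++++++.+##+###+#+###++++
240 +###+##########.++++++++++#####BBBBBBBBBBBBBBBBBBBBBBBBBB#####+++++++++++###########+#+++#
244 +##############++++++.+++######BBBBBBBBBBBBBBBBBBBBBBBBBB######++..++++++##############+##
248 ###########++++++++++++++######BBBBBBBBBBBBBBBBBBBBBBBBBB######++++++++++++++#############
252 ###########+++++++++++++#######BBBBBBBBBBBBBBBBBBBBBBBBBBB######++++++++++++++########+###
256 ##########++++++++++++++######BBBBBBBBBBBBBBBBBBBBBBBBBBBB#######+++++++++++++###+######++
[256.10528907 160.78311487]
```

Disc sits where predicted (256,161), jars clear. Descending.

>>> {"fn": "jog_arm", "kwargs": {"deltas": [[[-1,0.1,0.1,-2,0],[-1,0,0,-3,0],[-1,0,0,-2.5,0],[-1,0,0,-1.5,0],[-1,0,0,-0.5,0],[-1,0,0,0,0]]]}}

```text
time_s: 20.23
tcp_pos: [0.5098, 0.3268, 0.1283]
eef_rot: [-180.0, -0.0, -14.9]
contact_force: [0.8, 0.0, -1.6]
gripper_width: 0.028
gripper_force: 40.0
```

>>> {"fn": "jog_arm", "kwargs": {"deltas": [[[-1,0,0,-0.3,0],[-1,0,0,-0.3,0],[-1,0,0,0,0]]]}}

```text
time_s: 20.6
tcp_pos: [0.5094, 0.3267, 0.1218]
eef_rot: [180.0, 0.0, -14.9]
contact_force: [-0.1, -0.0, -2.0]
gripper_width: 0.028
gripper_force: 40.0
```

>>> {"fn": "jog_arm", "kwargs": {"deltas": [[[-1,0,0,-0.3,0],[-1,0,0,-0.3,0],[-1,0,0,0,0]]]}}

```text
time_s: 20.98
tcp_pos: [0.5093, 0.3266, 0.1155]
eef_rot: [180.0, 0.0, -14.9]
contact_force: [0.3, -0.5, -1.6]
gripper_width: 0.027
gripper_force: 40.0
```

>>> {"fn": "jog_arm", "kwargs": {"deltas": [[[-1,0,0,-0.2,0],[-1,0,0,-0.1,0],[-1,0,0,0,0]]]}}

```text
time_s: 21.35
tcp_pos: [0.5095, 0.3267, 0.1128]
eef_rot: [180.0, 0.0, -14.9]
contact_force: [0.3, -0.3, -1.7]
gripper_width: 0.0276
gripper_force: 40.0
```

>>> {"fn": "jog_arm", "kwargs": {"deltas": [[[-1,0,0,-0.2,0],[-1,0,0,-0.1,0],[-1,0,0,0,0]]]}}

```text
time_s: 21.72
tcp_pos: [0.5095, 0.3267, 0.1097]
eef_rot: [180.0, 0.0, -14.9]
contact_force: [0.1, -0.4, -2.3]
gripper_width: 0.0276
gripper_force: 40.0
```

>>> {"fn": "jog_arm", "kwargs": {"deltas": [[[-1,0,0,-0.2,0],[-1,0,0,0,0]]]}}

```text
time_s: 21.98
tcp_pos: [0.5101, 0.3269, 0.1092]
eef_rot: [-180.0, -0.1, -14.9]
contact_force: [-1.3, -1.0, 8.1]
gripper_width: 0.0277
gripper_force: 40.0
```

Foot edge touched down at TCP z 0.109. I'll ease the grip so the foot settles flat while still held.

>>> {"fn": "jog_arm", "kwargs": {"deltas": [[[-1,0,0,0,0],[-1,0,0,0,0],[-1,0,0,-0.1,0],[-1,0,0,0,0]]], "force": 10}}

```text
time_s: 22.48
tcp_pos: [0.511, 0.327, 0.109]
eef_rot: [-179.9, -0.2, -14.9]
contact_force: [1.1, -3.3, 9.0]
gripper_width: 0.0279
gripper_force: 10.0
```

Run:
```python
from asc import *
s=r.get_state();print(s["tcp_pos"],s["eef_rot"],s["contact_force"],s["gripper_force"])
asc(108,318,170,350,3,2)
ci=r.camera_info("wrist");T=s["tcp_pos"]
for p in([.515,.325,.02],[.515,.325,.03]):print(proj(ci,p))
```

```text
[0.51096184 0.32700725 0.10895084] [-1.79908847e+02 -1.54905727e-01 -1.48949247e+01] [ 1.12739754 -3.2598399   9.00681873] 10.01555398106575
108                            ......oooooooooooooooooooooooooooooooooooooooo                 
111  . .                         .....ooooooooooooooooooooooooooooooooooooooo                 
114 ....                            ....oooooooooooooooooooooooooooooooooooo                  
117 .....                              . oooooooooooooooooooooooooooooooo                     
120 .......                               ooooooooooooooooooooooo                             
123 .........                               ooooooooooooo.oo... ..                            
126  .........         .... ....  ....  ... .oooo    ...................                      
129 ...........         ......................      ....................                      
132 ............       ...................BBBBBBBBBBBBBBBB..............                      
135 . ..+.........  .................BBBBBBBBBBBBBBBBBBBBBBBBB..........                      
138 ... .
[... 5046 characters left out ...]
#+++++######+BBBBBBBBB++++++++++++BBBBBBBBB+######++++++##+++o############
300 ###########++####+++++######+BBBBBBB++++++++++++++++BBBBBBBo######++++++####++############
303 #################+++++######+BBBBBB++++++++++++++++++BBBBBBo+#####+++++###################
306 #################++++++#####+BBBBBB++++++++++++++++++BBBBBBoo#####+++++###################
309 #################++++++####++BBBBB++++++++++++++++++++BBBBBoo#####+++++###################
312 #################++++++   ++oBBBBB++++++++++++++++++++BBBBBoooooo++++++####+++++++++++++++
315 #################++++++   ooo#BBBB++++++++++++++++++++BBBBBoo+o+oo+++++####+++++++++++++++
[259.01204225 188.38034806]
[259.07220297 191.68949235]
```

Run:
```python
from asc import *
s=r.get_state();ci=r.camera_info("wrist");yaw=np.radians(s["eef_rot"][2])
X=np.array([np.cos(yaw),np.sin(yaw),0]);Z=np.array([0,0,1.]);E=np.array([*s["tcp_pos"][:2],.02])
for t in(0,4,8,12):
  a=np.radians(t);n=np.cos(a)*X+np.sin(a)*Z;u=-np.sin(a)*X+np.cos(a)*Z
  for x in(-.03,-.025,-.02):
    b=E+x*X;print(t,x,[proj(ci,p)[1].round(1) for p in(b+.05*n,b+.05*n+.01*u,b+.01*u,b+.025*n+.0795*u+.014*n,b+.025*n+.125*u+.009*n)])
print(s["contact_force"])
print(fit2([(.092,.025,168,66,.05),(.092,-.025,222.5,62,.05),(.0225,.014,229.5,50,.028),(-.0225,.009,293.5,0,.018)]))
```

```text
0 -0.03 [np.float64(170.0), np.float64(172.6), np.float64(231.7), np.float64(216.8), np.float64(262.5)]
0 -0.025 [np.float64(163.9), np.float64(166.3), np.float64(226.1), np.float64(208.7), np.float64(252.5)]
0 -0.02 [np.float64(157.8), np.float64(160.0), np.float64(220.4), np.float64(200.4), np.float64(242.2)]
4 -0.03 [np.float64(171.0), np.float64(174.6), np.float64(232.4), np.float64(227.4), np.float64(282.2)]
4 -0.025 [np.float64(164.9), np.float64(168.3), np.float64(226.8), np.float64(219.4), np.float64(272.4)]
4 -0.02 [np.float64(158.7), np.float64(161.9), np.float64(221.2), np.float64(211.2), np.float64(262.4)]
8 -0.03 [np.float64(172.4), np.float64(176.9), np.float64(233.2), np.float64(238.1), np.float64(301.0)]
8 -0.025 [np.float64(166.2), np.float64(170.5), np.float64(227.6), np.float64(230.1), np.float64(291.5)]
8 -0.02 [np.float64(159.9), np.float64(164.1), np.float64(221.9), np.float64(222.0), np.float64(281.8)]
12 -0.03 [np.float64(174.1), np.float64(179.6), np.float64(233.9), np.float64(248.8), np.float64(318.8)]
12 -0.025 [np.float64(167.8), np.float64(173.2), np.float64(228.3), np.float64(240.9), np.float64(309.6)]
12 -0.02 [np.float64(161.5), np.float64(166.6), np.float64(222.6), np.float64(232.8), np.float64(300.2)]
[-0.14682038 -2.68898262  9.99912615]
(array([-14.1,  16.7,  10.1]), array([-1.4,  0.6,  1.1, -1. ,  0.1, -0.8, -0. ]))
```

Matches about 8.5° tilt, with the foot centred within about 5 mm of the disc. I'll drag the block 13 mm forward under light grip to bring the nozzle plumb.

>>> {"fn": "jog_arm", "kwargs": {"deltas": [[[-1,0.3,-0.08,0,0],[-1,0.3,-0.08,0,0],[-1,0.3,-0.08,0,0],[-1,0.3,-0.08,0,0],[-1,0,0,0,0]]]}}

```text
time_s: 23.15
tcp_pos: [0.5216, 0.3236, 0.1065]
eef_rot: [180.0, 0.0, -15.0]
contact_force: [-0.4, 0.2, 0.7]
gripper_width: 0.0279
gripper_force: 10.0
```

```bash
cat > st.py <<'E'
from asc import *
def flat(xs=(-.045,-.04,-.035,-.03),ts=(0,3,6)):
  s=r.get_state();ci=r.camera_info("wrist");yaw=np.radians(s["eef_rot"][2]);print(s["tcp_pos"],s["contact_force"])
  X=np.array([np.cos(yaw),np.sin(yaw),0]);Z=np.array([0,0,1.]);E=np.array([*s["tcp_pos"][:2],.02])
  for t in ts:
    a=np.radians(t);n=np.cos(a)*X+np.sin(a)*Z;u=-np.sin(a)*X+np.cos(a)*Z
    for x in xs:
      b=E+x*X;print(t,x,"fb,ft,back,blocklow,spoutbase",*[proj(ci,p)[1].round(1) for p in(b+.05*n,b+.05*n+.01*u,b+.01*u,b+.025*n+.0795*u+.014*n,b+.025*n+.125*u+.009*n)],"c",(b+.025*n)[:2].round(4))
E
python3 - <<'E'
from st import *
flat(); asc(160,306,220,300,2,2)
E
```

```text
[0.52160446 0.32363504 0.10650742] [-0.39035174  0.1578574   0.6517543 ]
0 -0.045 fb,ft,back,blocklow,spoutbase 188.2 191.6 249.2 242.1 294.7 c [0.5023 0.3288]
0 -0.04 fb,ft,back,blocklow,spoutbase 182.3 185.5 243.7 234.3 285.2 c [0.5071 0.3275]
0 -0.035 fb,ft,back,blocklow,spoutbase 176.4 179.3 238.2 226.4 275.5 c [0.5119 0.3262]
0 -0.03 fb,ft,back,blocklow,spoutbase 170.3 173.1 232.6 218.3 265.5 c [0.5168 0.3249]
3 -0.045 fb,ft,back,blocklow,spoutbase 189.2 193.3 249.8 250.1 309.2 c [0.5022 0.3288]
3 -0.04 fb,ft,back,blocklow,spoutbase 183.2 187.1 244.3 242.3 299.8 c [0.5071 0.3275]
3 -0.035 fb,ft,back,blocklow,spoutbase 177.2 180.9 238.8 234.4 290.3 c [0.5119 0.3262]
3 -0.03 fb,ft,back,blocklow,spoutbase 171.1 174.5 233.2 226.4 280.5 c [0.5167 0.3249]
6 -0.045 fb,ft,back,blocklow,spoutbase 190.3 195.1 250.3 258.1 323.1 c [0.5021 0.3288]
6 -0.04 fb,ft,back,blocklow,spoutbase 184.3 188.9 244.9 250.4 314.0 c [0.507  0.3275]
6 -0.035 fb,ft,back,blocklow,spoutbase 178.2 182.6 239.3 242.5 304.7 c [0.5118 0.3263]
6 -0.03 fb,ft,back,blocklow,spoutbase 172.1 176.2 233.7 234.5 295.1 c [0.51
[... 2595 characters left out ...]
###+#++++++##+#+#+#++++++
276 ###+###++####++#+##+###++##+#+####++++++
278 ##+##+++###+####++++++#++##+#++#+#++++++
280 ####+#####+###+#+#++##+++#+#+#++#+#####.
282 #+########+##+++######+#####+#+########+
284 #############################+##########
286 ########################################
288 ####BBBBBBBBBBBBBBBBBBBBBBBBBBBBBBB#####
290 ####BBBBBBBBBBBBBBBBBBBBBBBBBBBBBBB#####
292 ####BBBBBBBBBBBB+++++++BBBBBBBBBBBB#####
294 ####BBBBBBBBB++++++++++++BBBBBBBBBB#####
296 ###+BBBBBBBB++++++++++++++BBBBBBBBB#####
298 ###+BBBBBBB++++++++++++++++BBBBBBBB#####
300 ###+BBBBBBB+++++++++++++++++BBBBBB+#####
302 ###+BBBBBB++++++++++++++++++BBBBBB######
304 ###+BBBBBB+++++++++++++++++++BBBBB######
```

Tilt is down to about 3°, foot centre about (0.512, 0.326), 3 mm from the disc centre. One more small nudge, then release and rise.

>>> {"fn": "jog_arm", "kwargs": {"deltas": [[[-1,0.3,-0.08,-0.1,0],[-1,0.1,-0.03,-0.05,0],[-1,0,0,0,0],[-1,0,0,0,0]]]}}

```text
time_s: 23.7
tcp_pos: [0.5256, 0.3225, 0.1053]
eef_rot: [-180.0, -0.0, -14.9]
contact_force: [-0.1, 0.7, 0.4]
gripper_width: 0.028
gripper_force: 10.0
```

>>> {"fn": "jog_arm", "kwargs": {"deltas": [[[-0.2,0,0,0,0],[0,0,0,0,0],[0.14,0,0,0,0],[0.14,0,0,0,0],[0.14,0,0,0,0],[0.14,0,0,0,0]]]}}

```text
time_s: 24.45
tcp_pos: [0.5255, 0.3225, 0.1053]
eef_rot: [180.0, 0.0, -14.9]
contact_force: [-1.1, -0.5, 0.1]
gripper_width: 0.0498
gripper_force: 0.0
```

Run:
```python
from st import *
flat((-.045,-.04,-.035),(0,2)); asc(172,304,220,300,3,2)
```

```text
[0.52550204 0.32247371 0.10533928] [-1.11243477 -0.49992236  0.08865338]
0 -0.045 fb,ft,back,blocklow,spoutbase 188.6 192.0 249.8 243.0 296.2 c [0.5062 0.3276]
0 -0.04 fb,ft,back,blocklow,spoutbase 182.7 185.9 244.4 235.1 286.6 c [0.511  0.3263]
0 -0.035 fb,ft,back,blocklow,spoutbase 176.7 179.7 238.8 227.1 276.8 c [0.5158 0.3251]
2 -0.045 fb,ft,back,blocklow,spoutbase 189.2 193.1 250.2 248.3 305.9 c [0.5062 0.3276]
2 -0.04 fb,ft,back,blocklow,spoutbase 183.3 186.9 244.7 240.5 296.5 c [0.511  0.3263]
2 -0.035 fb,ft,back,blocklow,spoutbase 177.2 180.7 239.2 232.5 286.8 c [0.5158 0.3251]
172 BBBBBBBBBBBBBBBBBBBBBBBBBBBBBBBBBBBBBBBB
175 BBBBBBBBBBBBBBBBBBBBBBBBBBBBBBBBBBBBBBBB
178 BBBBBBBBBBBBBBBBBBBBBBBBBBBBBBBBBBBBBBBB
181 BBBBBB+++++++++++.++++++++++++++++BBBBBB
184 BBB................................BBBBB
187 BBB................................BBBBB
190 BBB................................BBBBB
193 BBB................................BBBBB
196 BBB................................BBBBB
199 BBB................................BBBBB
202 BBB............++++++++............BBBBB
205 BBB+....
[... 772 characters left out ...]
BBBBBBBBBBBBBBBBBB       
259 ########################################
262 ++###########+#+##+++##+##+#++#+++++++++
265 +++++++##+###++##+#+#++++++##+++++++++++
268 #+#+#+++#+++#+++#++++++++#++++++++++++++
271 ++++++##++++++#+++++#+++++++++++++++++++
274 +++++++++++++++++++++++++++++++++##+++++
277 +++++++++++++++++++++++#++++++#+++#+....
280 ++++++++#+#++++++++#++++++++++++++++...+
283 +++##+#++####+++++####++++###+++++++++++
286 ######+########++########+++#+++++######
289 ...+BBBBBBBB++++++++++++++BBBBBBBBB+++++
292 ++++BBBBBBB++++++++++++++++BBBBBBB++++++
295 +.++BBBBBB++++++++++++++++++BBBBBB++++++
298 +.++BBBBBB+++++++++++++++++++BBBBB++++++
301 ++++BBBBB++++++++++++++++++++BBBBB#+++++
```

Stands flat (fit: 0° tilt), centred at about (0.511, 0.326). Rising clear.

>>> {"fn": "jog_arm", "kwargs": {"deltas": [[[0.14,0,0,0.5,0],[0.14,0,0,1.5,0],[0.14,0,0,3,0],[0.14,0,0,4,0],[0.14,0,0,4,0],[0.14,0,0,2,0],[0.14,0,0,0,0],[0.14,0,0,0,0]]]}}

```text
time_s: 25.5
tcp_pos: [0.5251, 0.3223, 0.2552]
eef_rot: [180.0, 0.0, -14.9]
contact_force: [-0.3, -0.8, -0.1]
gripper_width: 0.0499
gripper_force: 0.0
```

Run:
```python
from st import *
import cv2
s=r.get_state();print(s["contact_force"])
im=r.capture("scene").astype(int);ci=r.camera_info("scene")
for n,p in(("block",[.511,.326,.1225]),("foot",[.511,.326,.025])):print(n,proj(ci,p))
m=((im[...,0]>im[...,2]+30)&(im[...,0]>im[...,1]+20));
for v in range(255,325,3):print(v,''.join('B' if m[v,u] else '.' if im[v,u].max()<140 else ' ' for u in range(320,420,2)))
```

```text
[-0.28923519 -0.77091767 -0.05511143]
block [370.49972711 283.43030284]
foot [360.84811123 306.36692101]
255                                   ................
258                                   ................
261                                     ..............
264                                 ..... ............
267                                ...... ............
270                              .....................
273                         ........ . . .............
276                       .BB......... . .............
279                    ...BBB....B...... ....... .....
282                 ......BBBBB.BBB............. .....
285             .........BBBBBBBBB.............   ....
288         .............BBBBBBBB..............   ....
291    .. ..  ......BBB...BBBBBBB.............     ...
294  .       ....BBBBBBBB..BBB.................     ..
297 .         ....BBBBB.........................     .
300 .          ...BB  .......BB..................    .
303 ..          .............BBBB..................  .
306 ...        .  ............BBB...................  
309 ....      .  .B... .........BB................... 
312 ..............BB............BB....................
315 .............BBBB.........BBBB....................
318 .............BBBBBB....BBBBBB.................... 
321 ...............BBBBBBBBBBBBBB..................   
324 .................BBBBBBBBBB.................
```

The nozzle is still upright after release: block at about (377,286) in the scene view. Handing in.

```bash
python3 -c "
from plant import r
print(r.close_job())"
```

```text
the job is handed in; nothing more can be done
None
```

The job is handed in, but no verdict came back: by my camera fits the nozzle stands released and upright on the blue disc, about 4 mm off centre, and I saw no jar, lid or gear move but did not measure them at the end.

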